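# Clear the photo stand, then bring the square jar to the front and hold it

### The job

Get the white photo stand ready for a picture: with the scraper block, not with the fingers, wipe the four copper offcuts off the white board onto the desk, then stand the block upright on the desk, off the board. After that, turn the turntable until its square jar is at the front, lined up with the steel pointer on the board's front edge, and keep hold of the turntable there: finish while the fingers still grip it and it stands still. Leave the other things on the desk and the lens on the board where they are.

Things in the scene. Friction and masses are not known exactly. Their poses are not given: they have to be found in the camera images.
- stand: White board fixed to the desk, 250 mm (its x) by 540 mm (its y), 14 mm thick, no rim. Origin: centre of its underside, on the desk; the front edge, at x = -125 mm, faces the robot give or take a small yaw. The turntable's axis is at its x = 0, y = +140 mm; the rest, y = -270 to +20 mm, is the free part with the offcuts.
- clear_area (a point): Middle of the free part of the board, on its top, at x = 0, y = -150 mm of the stand's frame; axes as the stand's. The offcuts start between x = -80 and +10 mm, y = -45 and +60 mm of this point.
- pointer (a point): Top of the head of the fixed steel arrow, 55 mm long and 18 mm wide, that juts out from the board's front edge towards the robot, 20 mm above the desk; in the stand's frame at x = -128 mm, y = +140 mm, straight in front of the turntable's axis. Its axes are the stand's.
- turntable: Black disc 232 mm across, turns about its upright axis without stops, stays where left; some 2 N at a jar turns it. Origin: on the axis, 16 mm above the desk (disc's underside; top 26 mm). Four white jars are fixed on it, middles 80 mm from the axis, 90 degrees apart: the square one at its own -x, round ones (46 mm across, top 86 mm above the desk) at +x, +y, -y. Nothing in the middle.
- square_jar (a point): Middle of the top of the square jar, the only square one and the tallest: 46 x 46 mm, sides parallel to the turntable's x and y axes, top 101 mm above the desk. The axes are the turntable's.
- scraper: Scraper block standing on its blade on the desk, right of the stand: grey blade 140 mm long (its x), 14 mm thick (y), 0 to 26 mm above its underside; on it a wooden grip 80 mm long (x), 26 mm thick (y), from 25 to 67 mm. About 0.12 kg. Origin: centre of its underside.
- offcut0: Loose flat copper offcut, 22 x 14 x 7 mm, lying on the white board. Origin: centre of its underside.
- offcut1: Loose flat copper offcut, 16 x 16 x 7 mm, lying on the white board. Origin: centre of its underside.
- offcut2: Loose flat copper offcut, 18 x 15 x 7 mm, lying on the white board. Origin: centre of its underside.
- offcut3: Loose flat copper offcut, 24 x 12 x 7 mm, lying on the white board. Origin: centre of its underside.
- lens: Bystander: small black camera lens standing on the board's far right part, 46 mm across, 42 mm high, upright, in the stand's frame near x = +95 mm, y = -170 mm (give or take 10 and 30 mm). Origin: centre of its underside.
- tape: Bystander on the desk: roll of paper tape lying flat, 84 mm across, 24 mm high. Origin: centre of its underside.
- charger: Bystander on the desk: white charger block, 75 x 48 x 30 mm. Origin: centre of its underside.
- screwdriver: Bystander on the desk, left of the stand: screwdriver lying down, about 200 mm long and under 40 mm high. Origin: underside of its middle.
- mug: Bystander on the desk at the left: white mug, 76 mm across, 85 mm high. Origin: centre of its underside.
- card_case: Bystander on the desk, left and near the robot: flat grey case, 85 x 60 x 16 mm. Origin: centre of its underside.

How it is judged (in metres and radians):
On the way, in this order (a step that is already met when the one before it is completed fails the run):
1. all four offcuts are off the white board, down on the desk ((height (world z) of offcut0 below 0.012 m or y of offcut0 in the frame of stand below -0.276 m or x of offcut0 in the frame of stand below -0.131 m or x of offcut0 in the frame of stand above 0.131 m) and (height (world z) of offcut1 below 0.012 m or y of offcut1 in the frame of stand below -0.276 m or x of offcut1 in the frame of stand below -0.131 m or x of offcut1 in the frame of stand above 0.131 m) and (height (world z) of offcut2 below 0.012 m or y of offcut2 in the frame of stand below -0.276 m or x of offcut2 in the frame of stand below -0.131 m or x of offcut2 in the frame of stand above 0.131 m) and (height (world z) of offcut3 below 0.012 m or y of offcut3 in the frame of stand below -0.276 m or x of offcut3 in the frame of stand below -0.131 m or x of offcut3 in the frame of stand above 0.131 m)), for 0.2 s.
2. the scraper block stands upright on the desk, let go (height (world z) of scraper below 0.008 m and angle between scraper's own z axis and vertical below 0.2 rad and contact force between the fingers and scraper below 0.1 N and linear speed of scraper below 0.05 m/s), for 0.2 s.
3. the fingers have brought the square jar to the pointer (y of square_jar in the frame of pointer between -0.01 and 0.01 m and x of square_jar in the frame of pointer below 0.1 m and contact force between the fingers and turntable above 0.5 N), for 0.2 s.
At the end, for the whole second after the job is handed in: Square jar within 10 mm sideways of the pointer's line; fingers on the turntable or its jars with over 2 N, turntable still (under 0.1 rad/s); all offcuts off the board (underside below 12 mm, or 6 mm past an edge); scraper upright (0.2 rad) on the desk. Ends holding (all of step 1 and height (world z) of scraper below 0.008 m and angle between scraper's own z axis and vertical below 0.2 rad and y of square_jar in the frame of pointer between -0.01 and 0.01 m and x of square_jar in the frame of pointer below 0.1 m and contact force between the fingers and turntable above 2 N and angular speed of turntable below 0.1 rad/s); the arm keeps its last pose, push and grip.
It fails at once if the fingers push an offcut (contact force between the fingers and offcut0 above 1 N or contact force between the fingers and offcut1 above 1 N or contact force between the fingers and offcut2 above 1 N or contact force between the fingers and offcut3 above 1 N).
It fails at once if a bystander is shifted by more than 30 mm (distance of any of lens, tape, charger, screwdriver, mug, card_case from where it was at the start of the episode above 0.03 m).
It also fails if it takes over 67 s, if anything falls off the work surface, if the arm or the gripper's body presses on something with over 40 N, if the wrist force passes 120 N, or if a joint passes its speed limit or range.

### The arm

A 6-joint arm with a two-finger parallel gripper is mounted at the origin on the work surface. World frame = base frame: x ahead of the robot, y to its left, z up, the work surface at z = 0. Lengths are in mm, angles in rad, forces in N, time in s.
With the tool pointing down it reaches from about 350 to 1000 mm from the base axis. Payload 7.1 kg.
Tool frame: the origin (TCP) lies midway between the tips of the shut fingers; the grasp point (between the pads) lies 19 mm behind it (robot.grip_depth is the distance from the TCP to the grasp point, in mm); z points along the fingers, y is the line along which they close (so a half turn about z gives the same grasp; the last joint's range is limited). The gripper opens to 85 mm and grips with 20 to 120 N. Pads are 22 mm wide; open, the fingers measure 114 mm over their backs; the gripper's body (76 mm by 85 mm) begins 54 mm behind the grasp point. The pads swing forward as they close: fully open they stand 13 mm farther back than shut.
Start: joints at [1.119, 0.423, 1.63, -0, 1.089, -0.019], TCP at [262.101, 567.369, 231.319] pointing down, gripper open.
Joint ranges: [-3, 3], [-0.9, 2.11], [0.09, 2.58], [-1.31, 4.45], [0.11, 2.69], [-2.54, 2.54]. Speed limits (rad/s): [2.39, 2.39, 3.01, 3.14, 3.14, 3.14].

### API

Orientations are given as a unit quaternion [w, x, y, z].
In Python, from plant import robot, planner, vision, sensors gives the robot as it stands. Calls block until the motion is done:
- robot.movep(position, orientation): joint-space move of the TCP to a pose.
- robot.movel(position, frame=None, rate=150, threshold=None): straight line of the TCP; frame=None keeps the orientation; rate is the mean speed in mm/s. With threshold (N) it stops when the force on the tool has changed by that much, and returns True; else False.
- robot.set_joints(angles): joint-space move.
- robot.move_gripper(opening, grip_force=None): opening from 0.0 (shut) to 1.0 (fully open); grip_force is the grip in N (None keeps the last); returns when the fingers have stopped.
- robot.sleep(seconds).
- planner.solve_ik(position, orientation): joint angles nearest the present ones, or None.
- vision.snapshot(name): name is "scene" or "top"; returns (picture, depth): 480x640x3 uint8, red, green, blue; 480x640 float32, mm along the optical axis (not along the pixel's ray), 0 where there is no reading.
- vision.camera_params(name): a dict with "camera_matrix" (3x3 intrinsics, pixels), "origin" and "orientation" of the camera in the world. Camera axes: x right, y down, z forward; pixel columns grow to the right and rows downward; lengths in mm; the calibration is good to about 2 mm. A picture is of the moment at which its call begins. camera_params takes no time and is no camera call.
A pose or a line that the arm cannot do raises robot.IKError and nothing moves.
- robot.hand_in(): hands the job in; it is judged then, once.
Readings, each from a call of its own:
- sensors.current_clock(): time.
- sensors.current_joint_positions(): joint angles.
- sensors.current_joint_velocities(): joint speeds.
- sensors.current_effort(): joint torques, N m.
- sensors.current_position(): TCP position.
- sensors.current_orientation(): TCP orientation.
- sensors.current_contact_force(): force on the tool from outside, world axes, zero at the start.
- sensors.current_wrist_torque(): the same for the moment, N m.
- sensors.current_width(): opening from 0.0 (shut) to 1.0 (fully open).
- sensors.current_grip_force(): force on a finger pad.
Only numpy, scipy, OpenCV 4.12 (cv2) and the standard library are available. Lean on these libraries where they do the work, as an engineer would, in place of code of your own. Each camera call takes 0.05 s, during which the arm holds its last target. There are 200 camera calls.

## Working session

There is one attempt and no reset: what is moved stays moved. The work goes in short steps, each a Python script; the robot and the scene stay as the last script left them, time stands still between calls to the robot, and variables do not carry over. Pictures are saved under pics/ and viewed, at most 10 in all, crops included, and the job is handed in when it is done.

```bash
mkdir -p pics; ls; python3 - <<'E'
from plant import robot, planner, vision, sensors
import cv2,numpy as np
np.set_printoptions(suppress=True,precision=4)
for n in("scene","top"):
    p,d=vision.snapshot(n); cv2.imwrite(f"pics/{n}0.png",p[:,:,::-1]); np.savez(f"{n}0.npz",p=p,d=d)
    print(n,vision.camera_params(n))
print(sensors.current_orientation(),sensors.current_clock())
E
```

```text
pics
scene {'camera_matrix': array([[510.3411,   0.    , 321.5054],
       [  0.    , 510.3411, 238.9799],
       [  0.    ,   0.    ,   1.    ]]), 'origin': array([1207.3138,  233.6502,  907.9436]), 'orientation': array([-0.2143,  0.5384,  0.7599, -0.2946])}
top {'camera_matrix': array([[563.6122,   0.    , 304.9396],
       [  0.    , 563.6122, 242.8285],
       [  0.    ,   0.    ,   1.    ]]), 'origin': array([ 302.4616,   21.0795, 1327.6513]), 'orientation': array([-0.0549,  0.7085, -0.7006,  0.0653])}
[-0.0002  0.2147  0.9767 -0.0007] 0.1
```

View pics/top0.png

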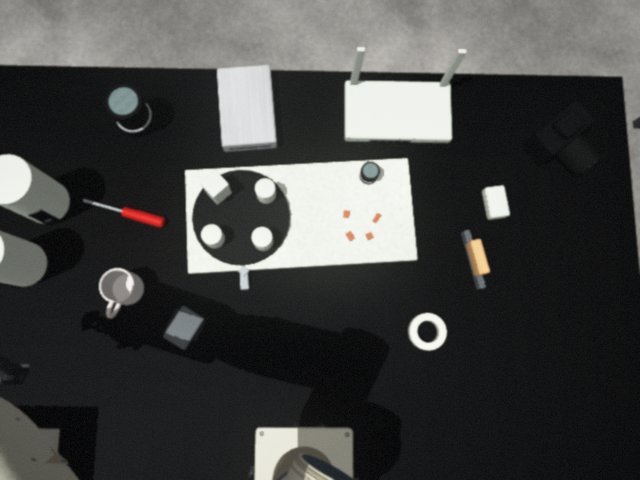

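View pics/scene0.png

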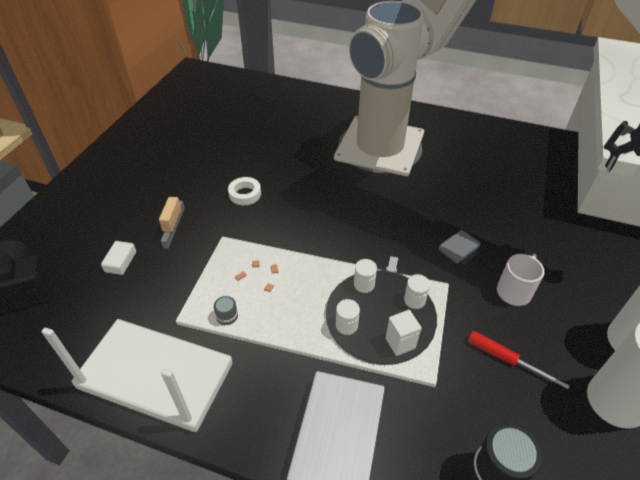

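The top view shows the board at about px (185–417, 158–273), with the pointer at (244, 278) and the square jar at (216, 188), back-left. The offcuts are at (346,214), (377,217), (350,236) and (369,236), and the lens is at (370,172). The scraper is at (475,260), the charger at (496,202) and the tape at (427,331). The scene view agrees.

```bash
cat > h.py <<'E'
from plant import robot, planner, vision, sensors
import cv2,numpy as np
from scipy.spatial.transform import Rotation as R
np.set_printoptions(suppress=True,precision=3)
def cast(name,uv,z):
    c=vision.camera_params(name); uv=np.atleast_2d(np.float64(uv))
    d=np.c_[uv,np.ones(len(uv))]@np.linalg.inv(c["camera_matrix"]).T
    d=R.from_quat(c["orientation"],scalar_first=True).apply(d)
    o=c["origin"]; return (o+d*((z-o[2])/d[:,2])[:,None])[:,:2]
def blobs(m,amin=15):
    cs,_=cv2.findContours(m.astype(np.uint8),cv2.RETR_EXTERNAL,cv2.CHAIN_APPROX_NONE)
    return [c for c in cs if cv2.contourArea(c)>=amin]
def cen(c):
    m=cv2.moments(c); return [m["m10"]/m["m00"],m["m01"]/m["m00"]]
def masks(p):
    h=cv2.cvtColor(p,cv2.COLOR_RGB2HSV); H,S,V=[h[...,i].astype(int) for i in range(3)]
    return dict(white=(V>150)&(S<40),copper=(H<12)&(S>100)&(V>110),wood=(H>9)&(H<25)&(S>70)&(V>120))
def down(yaw): # fingers' closing axis (tool y) along world angle yaw
    y=np.array([np.cos(yaw),np.sin(yaw),0]); z=np.array([0,0,-1.]); x=np.cross(y,z)
    return R.from_matrix(np.c_[x,y,z]).as_quat(scalar_first=True)
E
python3 - <<'E'
from h import *
for n in("top","scene"):
    p=np.load(n+"0.npz")["p"]; m=masks(p)
    bs=blobs(m["white"],3000)
    for b in bs:
        q=cast(n,b[:,0],14); r=cv2.minAreaRect(q.astype(np.float32)); print(n,"white",r,cen(b))
    for b in blobs(m["copper"],8):
        print(" copper",np.round(cen(b)),cv2.contourArea(b),cast(n,cen(b),20)[0])
    for b in blobs(m["wood"],60):
        q=cast(n,b[:,0],67); r=cv2.minAreaRect(q.astype(np.float32)); print(" wood",np.round(cen(b)),r)
    # crop turntable
t=np.load("top0.npz")["p"][140:290,170:320]; s=np.load("scene0.npz")["p"][240:390,320:470]
w=np.hstack([cv2.resize(i,(390,390),interpolation=cv2.INTER_CUBIC) for i in(t,s)])
cv2.imwrite("pics/tt.png",w[:,:,::-1])
E
```

```text
top white ((576.106689453125, 14.39569091796875), (294.11614990234375, 540.702392578125), 4.07236909866333) [298.64994739193725, 215.68470474625616]
top white ((1034.3704833984375, 613.8875122070312), (311.5258483886719, 129.5879364013672), 89.31571960449219) [57.11821113374066, 46.042175831636115]
top white ((972.6224975585938, -117.65887451171875), (387.5184631347656, 688.0068359375), 2.494779348373413) [346.4727282174616, 70.51667928561885]
 copper [369. 236.] 20.5 [ 546.822 -148.608]
 copper [350. 235.] 25.5 [ 546.313 -102.985]
 copper [376. 218.] 20.5 [ 590.391 -166.036]
 copper [346. 214.] 20.0 [599.407 -94.147]
 copper [142. 217.] 390.0 [585.393 387.591]
 wood [477. 257.] ((492.3751220703125, -388.49835205078125), (80.90287017822266, 37.36186599731445), 13.507704734802246)
scene white ((849.0355834960938, 149.14779663085938), (203.12765502929688, 132.4799041748047), 5.710987567901611) [337.57748518762344, 429.9103138029405]
scene white ((855.9097900390625, -285.44342041015625), (396.2568054199219, 153.26290893554688), 89.74181365966797) [153.0126278798627, 371.9331329950572]
s
[... 336 characters left out ...]
0.9073486328125), (144.21629333496094, 725.7049560546875), 88.92835998535156) [618.6076052948255, 84.03995186522262]
 copper [493. 347.] 611.0 [592.418 389.471]
 copper [268. 287.] 26.0 [603.433 -90.503]
 copper [240. 276.] 29.0 [ 595.213 -162.383]
 copper [274. 268.] 25.5 [550.263 -99.139]
 copper [256. 263.] 19.5 [ 550.613 -144.964]
 wood [170. 214.] ((512.3538208007812, -376.7547302246094), (111.03474426269531, 43.03601837158203), 14.002826690673828)
 wood [ 11. 136.] ((385.02862548828125, -934.6966552734375), (200.86143493652344, 75.68865203857422), 42.235389709472656)
 wood [147.  35.] ((-261.52874755859375, -892.4526977539062), (715.8104248046875, 256.0793762207031), 40.99395751953125)
```

View pics/tt.png

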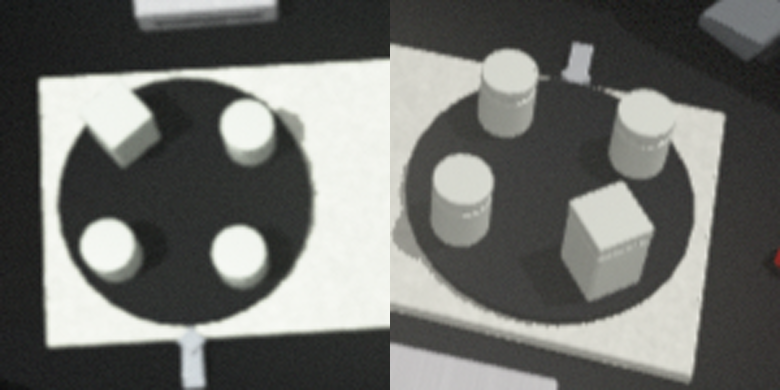

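```bash
cat >> h.py <<'E'
YAW=np.deg2rad(4.1); C=np.array([601,17.5])
def stand(x,y): return C+np.array([[np.cos(YAW),-np.sin(YAW)],[np.sin(YAW),np.cos(YAW)]])@[x,y]
SP=np.array([497.,-391.]); SYAW=np.deg2rad(13.7)
PZ=30
E
python3 - <<'E'
from h import *
A=stand(0,140); print("axis",A)
for n,off,js,sq in(("top",(170,140),[(247,128),(109,246),(239,251)],None),("scene",(320,240),[(120,70),(255,112),(72,178)],[(180,208),(232,183),(263,228),(210,250)])):
    q=cast(n,np.array(js)/2.6+off,86); d=q-A
    print(n,q,np.hypot(*d.T),np.rad2deg(np.arctan2(d[:,1],d[:,0])))
    if sq:
        s=cast(n,np.array(sq)/2.6+off,101);c=s.mean(0);print(s,c,np.rad2deg(np.arctan2(*(c-A)[::-1])),np.hypot(*(c-A)))
for y0 in(SYAW+np.pi/2,SYAW-np.pi/2):
    print("pick",planner.solve_ik([*SP,PZ],down(y0)))
for y0 in(YAW+np.pi/2,YAW-np.pi/2):
    print("push",planner.solve_ik([*stand(-36,-62),PZ+15],down(y0)),planner.solve_ik([*stand(-36,-305),PZ+15],down(y0)))
E
```

```text
axis [590.99  157.142]
top [[638.355  95.635]
 [532.051 211.854]
 [529.111 100.119]] [77.63  80.419 84.147] [ -52.401  137.13  -137.339]
scene [[531.776 104.887]
 [537.413 216.12 ]
 [644.982  99.53 ]] [78.974 79.681 78.957] [-138.572  132.253  -46.858]
[[654.223 183.366]
 [620.216 214.109]
 [650.934 243.494]
 [681.417 211.893]] [651.697 213.216] 42.72801462255602 82.64155370317128
pick [-0.685  0.702  1.702 -0.     0.737 -2.495]
pick [-0.685  0.702  1.702 -0.     0.737  0.646]
push [-0.103  0.618  1.843 -0.     0.681 -1.745] [-0.476  0.703  1.648 -0.     0.791 -2.119]
push [-0.103  0.618  1.843 -0.     0.681  1.396] [-0.476  0.703  1.648 -0.     0.791  1.023]
```

```bash
python3 - <<'E'
from h import *
q=down(SYAW-np.pi/2)
robot.movep([*SP,130],q)
robot.movel([*SP,PZ],rate=120)
robot.move_gripper(0.0,50); print(sensors.current_width(),sensors.current_grip_force(),sensors.current_position(),sensors.current_clock())
robot.movel([*SP,90],rate=120)
qs=down(YAW-np.pi/2)
robot.movep([*stand(-36,-62),100],qs)
print(sensors.current_contact_force(),sensors.current_width(),sensors.current_clock())
for n in("top","scene"):
    p,d=vision.snapshot(n); np.savez(n+"1.npz",p=p,d=d)
    if n=="scene": cv2.imwrite("pics/s1.png",p[:,:,::-1])
E
```

```text
0.29944924974339504 49.209022521972656 [ 497.177 -391.15    30.367] 5.1167
[ 1.105  0.488 -1.405] 0.29796890759804995 7.0917
```

View pics/s1.png

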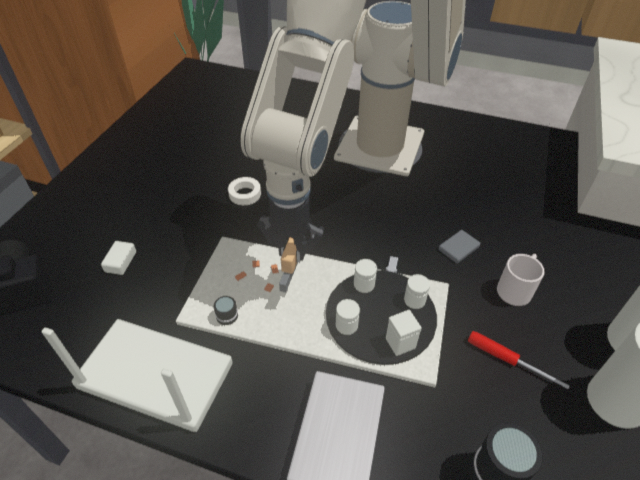

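The scene view shows the scraper held upright at about (290, 265). It is parallel to the board's short side and clear of the offcuts at (240–275, 263–288). Next I wipe, put the block back and look.

```bash
python3 - <<'E'
from h import *
z=PZ+15.4
print(robot.movel([*stand(-36,-62),z],rate=60,threshold=6),sensors.current_position())
print(robot.movel([*stand(-36,-306),z],rate=70,threshold=25),sensors.current_position(),sensors.current_contact_force())
robot.movel([*stand(-36,-306),100],rate=120)
for n in("top","scene"):
    p,d=vision.snapshot(n); np.savez(n+"2.npz",p=p,d=d); cv2.imwrite(f"pics/{n}2.png",p[:,:,::-1])
    for b in blobs(masks(p)["copper"],6): print(n,np.round(cen(b)),cast(n,cen(b),7)[0])
print(sensors.current_clock())
E
```

```text
False [569.873 -46.946  45.711]
False [ 586.968 -290.157   45.39 ] [-0.723  0.629 -0.068]
top [420. 234.] [ 555.539 -271.275]
top [418. 220.] [ 589.68  -269.556]
top [142. 217.] [588.273 391.518]
scene [494. 347.] [583.398 391.938]
scene [191. 274.] [ 618.009 -274.897]
scene [199. 267.] [ 594.271 -268.172]
scene [204. 254.] [ 556.618 -275.971]
12.5917
```

View pics/scene2.png

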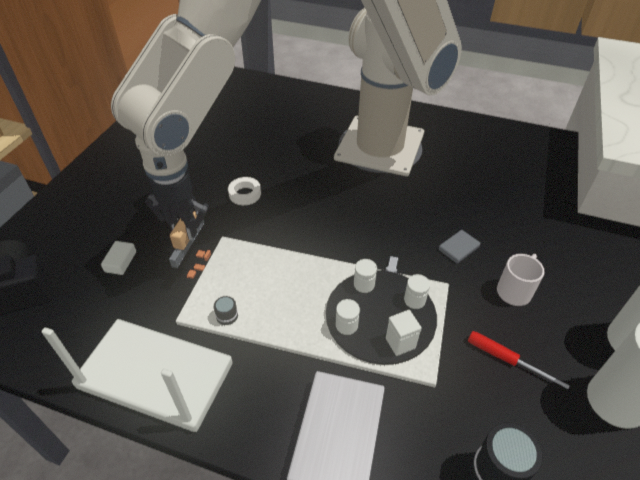

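```bash
python3 - <<'E'
from h import *
a=np.load("scene2.npz")["p"][230:300,165:265]; b=np.load("top2.npz")["p"][200:270,370:470]
w=np.hstack([cv2.resize(i,(400,280),interpolation=cv2.INTER_CUBIC) for i in(a,b)])
w=cv2.convertScaleAbs(w,alpha=1.5); cv2.imwrite("pics/oc.png",w[:,:,::-1])
E
```

```text
(no output)
```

View pics/oc.png

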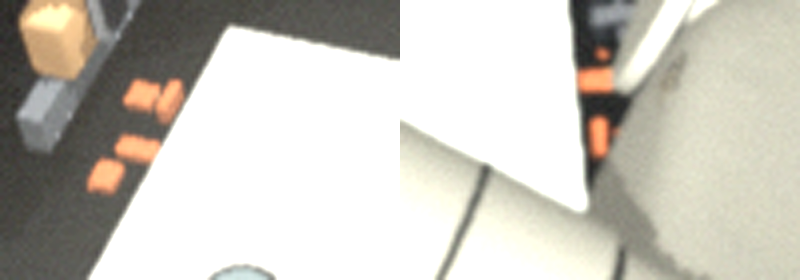

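All four offcuts are on the desk just past the right edge, at stand y of about -284 to -293. The nearest two are at crop positions (170,100) and (138,150), both clear of the board. Next I set the scraper down at its old place.

```bash
python3 - <<'E'
from h import *
q=down(SYAW-np.pi/2)
robot.movep([*SP,100],q)
robot.movel([*SP,45],rate=100)
print(robot.movel([*SP,PZ+0.3],rate=40,threshold=8),sensors.current_position(),sensors.current_contact_force())
robot.move_gripper(1.0); robot.sleep(.3)
robot.movel([*SP,140],rate=120)
# plan the turntable arc (square jar angle 43 -> pointer), both ways, both grips
A=np.array([589.5,156.5]); J=sensors.current_joint_positions()
for end in (np.pi+YAW,YAW-np.pi):
  for off in(0,np.pi/2,np.pi,-np.pi/2):
    r=[planner.solve_ik([*(A+80*np.array([np.cos(t),np.sin(t)])),62],down(t+off)) for t in np.linspace(np.deg2rad(43),end,9)]
    print(np.rad2deg(end),off,["-" if x is None else round(x[5],2) for x in r])
robot.set_joints([0.0,0.3,1.6,0,1.24,0.6])
for n in("top","scene"):
    p,d=vision.snapshot(n); np.savez(n+"3.npz",p=p,d=d); cv2.imwrite(f"pics/{n}3.png",p[:,:,::-1])
    for b in blobs(masks(p)["copper"],6): print(n,np.round(cen(b)),cast(n,cen(b),7)[0])
print(sensors.current_clock(),sensors.current_position())
E
```

```text
True [ 496.962 -390.891   30.294] [-0.27  -0.084  5.232]
184.1 0 [np.float64(-0.45), np.float64(-0.73), np.float64(-1.01), np.float64(-1.31), np.float64(-1.61), np.float64(-1.93), np.float64(-2.26), '-', '-']
184.1 1.5707963267948966 [np.float64(-2.02), np.float64(-2.3), '-', '-', '-', '-', np.float64(2.46), np.float64(2.11), np.float64(1.76)]
184.1 3.141592653589793 ['-', np.float64(2.41), np.float64(2.13), np.float64(1.83), np.float64(1.53), np.float64(1.22), np.float64(0.89), np.float64(0.54), np.float64(0.19)]
184.1 -1.5707963267948966 [np.float64(1.12), np.float64(0.84), np.float64(0.56), np.float64(0.26), np.float64(-0.04), np.float64(-0.36), np.float64(-0.69), np.float64(-1.03), np.float64(-1.38)]
-175.9 0 [np.float64(-0.45), np.float64(-0.03), np.float64(0.39), np.float64(0.83), np.float64(1.27), np.float64(1.75), np.float64(2.25), '-', '-']
-175.9 1.5707963267948966 [np.float64(-2.02), np.float64(-1.6), np.float64(-1.18), np.float64(-0.75), np.float64(-0.3), np.float64(0.18), np.float64(0.68), np.float64(1.22), np.float64(1.76)]
-175.9 3.141592653589793 ['-', '-', '-', np.float64(-2.32), np.float64(-1.87), np.float64(-1.39), np.float64(-0.89), np.float64(-0.35), np.float64(0.19)]
-175.9 -1.5707963267948966 [np.float64(1.12), np.float64(1.54), np.float64(1.96), np.float64(2.4), '-', '-', np.float64(-2.46), np.float64(-1.93), np.float64(-1.38)]
top [427. 235.] [ 552.456 -288.807]
top [419. 233.] [ 556.422 -270.7  ]
top [419. 220.] [ 589.796 -271.376]
top [422. 210.] [ 612.368 -278.763]
top [142. 217.] [588.173 391.04 ]
scene [494. 347.] [583.481 391.914]
scene [191. 274.] [ 618.934 -274.504]
scene [199. 267.] [ 595.307 -267.806]
scene [203. 254.] [ 557.197 -276.12 ]
18.0417 [600.54   10.84  318.576]
```

View pics/scene3.png

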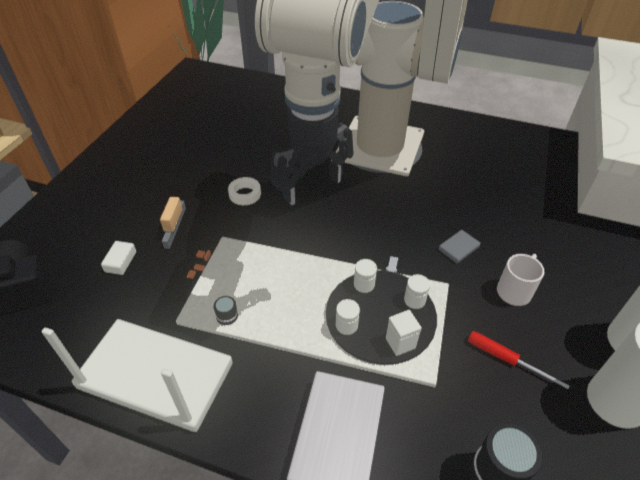

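The scraper stands upright at (172, 222), and the offcuts are down beside the board at (190–208, 254–274). Bystanders are untouched. Next I grip the square jar tangentially and swing it around the axis.

```bash
cat >> h.py <<'E'
A=np.array([589.5,156.5]); Z=66
def jar(t,z=Z): return [*(A+80*np.array([np.cos(t),np.sin(t)])),z]
E
python3 - <<'E'
from h import *
t0=np.deg2rad(43); o=-np.pi/2; end=np.pi+YAW
robot.movep(jar(t0,180),down(t0+o))
print(robot.movel(jar(t0),rate=100,threshold=10),sensors.current_position())
robot.move_gripper(0.0,40); print(sensors.current_width(),sensors.current_contact_force())
F=0
for t in np.linspace(t0,end,16)[1:]:
    robot.movel(jar(t),frame=down(t+o),rate=70)
    f=sensors.current_contact_force(); F=max(F,np.linalg.norm(f))
    if np.linalg.norm(f)>70: print("stop",t,f); break
print(F,f,sensors.current_grip_force(),sensors.current_width(),sensors.current_position(),sensors.current_clock())
for n in("top","scene"):
    p,d=vision.snapshot(n); np.savez(n+"4.npz",p=p,d=d)
a=np.load("scene4.npz")["p"][230:380,310:460]; b=np.load("top4.npz")["p"][150:300,170:320]
w=np.hstack([cv2.resize(i,(400,400),interpolation=cv2.INTER_CUBIC) for i in(a,b)])
cv2.imwrite("pics/f.png",w[:,:,::-1])
E
```

```text
False [648.6   211.258  66.829]
0.5339592250012761 [-2.332  0.656  4.963]
23.92457365441442 [-13.431   0.938  18.918] 44.11651253700256 0.5327012333733833 [506.654 150.321  66.486] 25.7583
```

View pics/f.png

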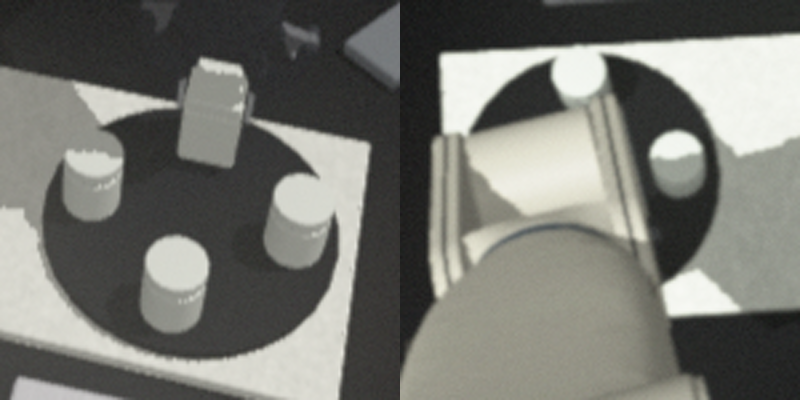

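```bash
python3 - <<'E'
from h import *
q=cast("scene",np.array([(93,147),(300,197),(177,263)])*150/400+[310,230],86)
m=(q[0]+q[1])/2; d=q[1]-q[0]; e=q[2]-m
print(q,m,np.rad2deg(np.arctan2(d[1],d[0]))-90,np.rad2deg(np.arctan2(e[1],e[0])),np.hypot(*d),np.hypot(*e))
b=max(blobs(masks(np.load("scene0.npz")["p"])["white"],3000),key=lambda c:abs(cen(c)[0]-292)<6)
print(sensors.current_joint_velocities(),sensors.current_contact_force(),sensors.current_grip_force())
E
```

```text
[[592.269  77.266]
 [585.401 235.012]
 [670.901 164.222]] [588.835 156.139] 2.4930816750133005 5.625631959433476 157.8953342354783 82.46277668388669
[ 0.     0.     0.001 -0.001  0.001  0.002] [-14.546   0.584  19.714] 44.143808484077454
```

The round jars give a disc angle of about 4.1°, which matches the board's yaw. The jar is on the pointer's line to within a few mm, so I hand in.

```bash
python3 - <<'E'
from h import *
robot.sleep(.3); print(robot.hand_in())
E
```

```text
the job is handed in; nothing more can be done
None
```

I handed the job in at about 26 s on the robot's clock; no verdict came back. My last camera checks showed all four offcuts on the desk past the board's right edge, the scraper upright at its old place, and the fingers gripping the square jar (about 44 N) within a few mm of the pointer's line.

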